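# Sort two boards, then set the board holder's thumbscrew

### The job

Lay the module with the round tag flat in the nest of the board holder and the module with the strip tag flat in the steel reject tray, and let go of both. Then turn the holder's thumbscrew clockwise until it seats against its stop, and back it off a quarter turn so that the board can just slide; the program finishes while still gripping the thumbscrew there. Leave the other things on the bench where they are.

Things in the scene. Friction and masses are not known exactly. Their poses are not given: they have to be found in the camera images.
- module_round: Passed module: green board 72 x 46 x 6 mm (long side x) with a black block 30 x 22 mm (x, y) at its centre, 6 to 36 mm above the underside: grip it across the 22 mm. A low green terminal block, 16 mm up, crosses the -x end. Origin: centre of the underside. 56 to 112 g. Beyond the black block, on its +x end, it bears a ROUND white tag, 15 mm across.
- module_strip: Rejected module: green board 72 x 46 x 6 mm (long side x) with a black block 30 x 22 mm (x, y) at its centre, 6 to 36 mm above the underside: grip it across the 22 mm. A low green terminal block, 16 mm up, crosses the -x end. Origin: centre of the underside. 56 to 112 g. Beyond the black block, on its +x end, it bears a white STRIP tag, 10 x 44 mm, across the full width of the board.
- holder: Board holder, fixed: aluminium plate 100 mm (x) by 180 mm (y -45 to +135), top 8 mm up. Origin on the bench under the nest's centre. The module lies flat on the plate, long side along the holder's x, either end first. Fixed lip face at y = -23.5 mm, end stops at x = +-39 mm, 22 mm tall, flared at the top. Thumbscrew axis at x 0, y +100 mm, on a grey block 56 x 50 mm, top 30 mm up.
- jaw_face (a point): Middle of the face of the sliding steel jaw that bounds the nest on the holder's +y side, 12 mm above the bench; the jaw is 60 mm long and 22 mm tall, flared at the top. It lies at holder y = +23.5 mm when the screw is seated and 4 mm farther out per radian backed off (3.6 to 5.6 mm at the start).
- thumbscrew_grip (a point): Middle of the thumbscrew's steel wing, on its vertical axis, 54 mm above the bench. The wing is a flat upright bar 40 mm long (x of this frame, turns with the screw), 10 mm thick (y; grip across this), 36 to 66 mm above the bench, over a 30 mm round flange at 30 to 36 mm. It does not rise or sink as it turns.
- thumbscrew (a joint): Angle of the thumbscrew, rad: 0 = seated against its hard stop (wing along the holder's x), negative = backed off; turning clockwise seen from above increases it. Starts between -1.4 and -0.9, can go back to -2.6. It turns with light friction (about 0.04 N m) until the stop, and stays where it is left.
- tray: Shallow open steel reject tray, fixed: 130 (x) x 110 (y) mm outside, walls 4 mm thick and 22 mm tall, floor 4 mm thick. Origin: centre of its underside.
- sponge: Bystander, leave alone: yellow sponge, 90 x 60 x 30 mm.
- eraser: Bystander, leave alone: red and white eraser block, 45 x 28 x 22 mm.
- solder_reel: Bystander, leave alone: small black-flanged reel standing on its flange, 54 mm across, 36 mm tall.
- screwdriver: Bystander, leave alone: screwdriver, 170 mm long, lying on the bench towards the robot; origin at its underside.
- jar: Bystander, leave alone: pale plastic jar with a white cap, 60 mm across, 90 mm tall.
- terminal_strip: Bystander, leave alone: loose green terminal strip, 50 x 10 x 12 mm.
Mind the look-alikes: they are no part of the job. Leave any red look-alike of the module_round alone.

How it is judged:
By the outcome, as a careful person would: the job done as asked, in the order asked, and still so for the second after the job is handed in, while the arm keeps its last pose, push and grip.
It also fails if it takes over 64 s, if anything falls off the work surface, if the arm or the gripper's body presses on something with over 40 N, if the wrist force passes 120 N, or if a joint passes its speed limit or range.

### The arm

A 6-joint arm with a two-finger parallel gripper is mounted at the origin on the work surface. World frame = base frame: x ahead of the robot, y to its left, z up, the work surface at z = 0. Lengths are in m, angles in rad, forces in N, time in s.
With the tool pointing down it reaches from about 0.25 to 0.725 m from the base axis. Payload 4 kg.
Tool frame: the origin (TCP) lies at the very end of the fingers, on their centre line; the grasp point (between the pads) lies 19 mm behind it; z points along the fingers, y is the line along which they close (so a half turn about z gives the same grasp; the last joint's range is limited). The gripper opens to 85 mm and grips with 20 to 120 N. Pads are 22 mm wide; open, the fingers measure 114 mm over their backs; the gripper's body (76 mm by 85 mm) begins 54 mm behind the grasp point. The pads swing forward as they close: fully open they stand 13 mm farther back than shut.
Start: joints at [1.32, 0.241, 0.005, 1.335, 0, 1.571], TCP at [0.124, 0.484, 0.231] pointing down, gripper open.
Joint ranges: [-2.72, 2.72], [-1.05, 1.87], [-1.09, 1.28], [-1.99, 2.15], [-1.42, 1.44], [-3.14, 3.14]. Speed limits (rad/s): [2.79, 2.79, 3.14, 3.14, 3.14, 3.14].

### API

Orientations are given as a unit quaternion [x, y, z, w].
In Python, from workcell import bot, vision, workorder gives the robot as it stands.
- The arm moves only by the shell command python3 -m creep 'ROWS' [OPENING]. ROWS is JSON, a list of rows, each a list of 2 entries, a list of its own where there are three numbers: the shift along the tool's x, y, z in mm, then the turn, a rotation vector about the tool's x, y, z in rad. In form: [[[dx, dy, dz], [wx, wy, wz]], ...]. A call has 1 to 12 rows; each row shifts and turns the commanded pose from where the row before left it, along the tool's axes as they then stand; what a row does not reach is not made up. A row lasts 1/8 s, in which the tool goes at most 62.5 mm and 10.7 degrees, less where a joint would pass 70% of its speed; a pose out of reach is approached as far as the arm can. A call is refused whole if a number of a shift passes 62.5 or a number of a turn 0.188, either way. A call with a gripper value outside its range is refused whole. OPENING is the finger opening in mm, from 0 to 85.4, set as the call begins (- or left out, the last holds). The fingers move at their own pace and stop on an object; the grip force is fixed at half the most. Time passes only in rows, so rows that do not move let the fingers close. It gives the time, the measured TCP pose, the force, the opening and the grip force at its end, in the units of the state.
- bot.get_obs(): the state, without advancing time (a new reading comes with each control period).
- vision.camera(name): name is "scene" or "top" or "wrist"; returns a dict with "image" (480x640x3 uint8, blue, green, red), "z_map" (480x640 float32, m along the optical axis (not along the pixel's ray), 0 where there is no reading), "K" (3x3 intrinsics, pixels), "rvec" (rotation vector, rad) and "tvec" (3), from world to camera coordinates, as OpenCV has them; the wrist camera has in their place "tool_from_camera" (4x4, takes a point from camera to tool coordinates, whose origin is the TCP and whose axes are the flange's). Camera axes: x right, y down, z forward; pixel columns grow to the right and rows downward; lengths in m; the calibration is good to about 2 mm. A picture is of the moment at which its call begins: read the wrist's pose just before it.
- workorder.job_done(): hands the job in; it is judged then, once.
Trained networks look in a picture, given as the dict that the camera call returned (one of the last four; its "shot" number tells which), for a name from the list of things; names that differ only in an ending like _2 or _b are one class to them, and where a whole thing is asked for, a point or a joint stands for the part that bears it (a point fixed in the world has none). Each returns a list of dicts, best first, with "score" (0 to 1); they miss things now and then, are a little off and sometimes report something else, mostly with a low value. They report only what shows in the picture. A call takes as long as a camera call. They do not tell look-alikes from the thing itself.
- vision.spot_in(picture, query): "position" ([column, row] in pixels, amid what is visible of it).
- vision.place_of(picture, query): "position" ([column, row] in pixels: a listed point, or the origin of a listed thing).
The state is a dict: "clock": time; "joint_pos": joint angles; "joint_vel": joint speeds; "tau": joint torques, N m; "eef_pos": TCP position; "tool_rot": TCP orientation; "ft_force": force on the tool from outside, world axes, zero at the start; "ft_torque": the same for the moment, N m; "grip_width": finger opening in m; "grasp_force": force on a finger pad.
Only numpy, scipy, OpenCV 4.12 (cv2) and the standard library are available. Lean on these libraries where they do the work, as an engineer would, in place of code of your own. Each camera call takes 0.05 s, during which the arm holds its last target. There are 200 camera calls.

## Working session

There is one attempt and no reset: what is moved stays moved. The work goes in short steps, Python scripts to look and compute and a shell command to move; the robot and the scene stay as the last step left them, time stands still between calls to the robot, and variables do not carry over. Pictures are saved under pics/ and viewed, at most 10 in all, crops included, and the job is handed in when it is done.

```bash
ls; mkdir -p pics; cat > h.py <<'E'
import numpy as np, cv2
from scipy.spatial.transform import Rotation as R
from workcell import bot, vision, workorder
def cam(n):
    o=bot.get_obs(); p=vision.camera(n)
    if n=='wrist':
        T=np.eye(4);T[:3,:3]=R.from_quat(o['tool_rot']).as_matrix();T[:3,3]=o['eef_pos'];p['W']=T@np.array(p['tool_from_camera'])
    else:
        T=np.eye(4);T[:3,:3]=cv2.Rodrigues(np.array(p['rvec'],float))[0];T[:3,3]=np.ravel(p['tvec']);p['W']=np.linalg.inv(T)
    return p
def ray(p,uv,z):  # intersect pixel ray with world plane z
    d=p['W'][:3,:3]@np.linalg.inv(p['K'])@np.array([uv[0],uv[1],1.]);c=p['W'][:3,3]
    return c+d*(z-c[2])/d[2]
def cloud(p):
    v,u=np.mgrid[:480,:640];z=p['z_map'];K=np.array(p['K'])
    P=np.stack([(u-K[0,2])/K[0,0]*z,(v-K[1,2])/K[1,1]*z,z],-1)
    return P@p['W'][:3,:3].T+p['W'][:3,3]
def proj(p,X):
    T=np.linalg.inv(p['W']);q=(T[:3,:3]@np.array(X).T).T+T[:3,3];q=q@np.array(p['K']).T;return q[...,:2]/q[...,2:]
E
python3 - <<'E'
from h import *
o=bot.get_obs();print(o['clock'],o['eef_pos'],o['tool_rot'],R.from_quat(o['tool_rot']).as_matrix().round(3).tolist())
p=cam('top');cv2.imwrite('pics/top.png',p['image'])
print(p['W'].round(3))
for n in ['module_round','module_strip','holder','jaw_face','thumbscrew_grip','tray']:
    for r in vision.place_of(p,n)[:4]: print(n,np.round(r['position']),round(r['score'],2),ray(p,r['position'],{'jaw_face':.012,'thumbscrew_grip':.054}.get(n,0)).round(3))
print(bot.get_obs()['clock'])
E
```

```text
pics
0.0 [0.12391452 0.48374344 0.2303792 ] [ 1.25062149e-01  9.92148324e-01 -1.06786183e-03 -1.45366229e-04] [[-0.969, 0.248, -0.001], [0.248, 0.969, -0.002], [0.0, -0.002, -1.0]]
[[-0.004 -0.988  0.152  0.422]
 [-1.     0.006  0.011  0.014]
 [-0.012 -0.152 -0.988  1.062]
 [ 0.     0.     0.     1.   ]]
module_round [414. 334.] 0.97 [ 0.366 -0.194  0.   ]
module_round [407. 276.] 0.96 [ 0.505 -0.183  0.   ]
module_strip [473. 287.] 0.82 [ 0.477 -0.34   0.   ]
holder [320. 248.] 0.88 [0.573 0.028 0.   ]
jaw_face [308. 251.] 0.7 [0.563 0.056 0.012]
jaw_face [196. 302.] 0.16 [0.443 0.324 0.012]
thumbscrew_grip [281. 261.] 0.66 [0.536 0.118 0.054]
tray [197. 302.] 0.77 [0.444 0.325 0.   ]
tray [317. 249.] 0.61 [0.571 0.036 0.   ]
tray [335. 331.] 0.6 [ 0.374 -0.007  0.   ]
0.35
```

View pics/top.png

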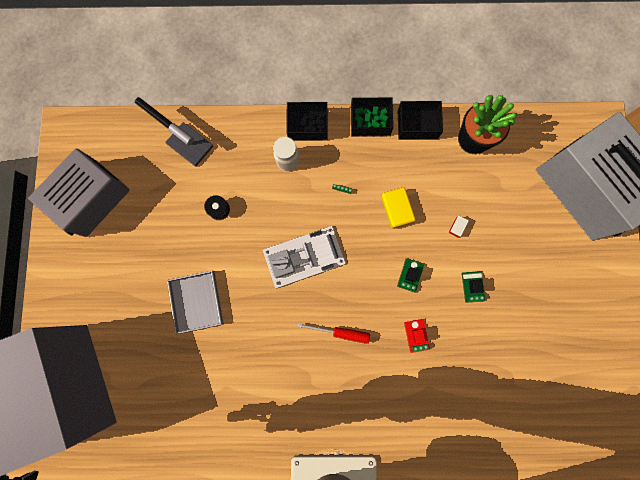

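The top view shows the candidates: green with a round tag (411,275), green with a strip tag (474,287) and a red look-alike (416,335). The holder is at (305,257) with the screw at about (281,261), and the tray is at (197,302). Next I'll do one close crop and get precise geometry.

```bash
python3 - <<'E'
from h import *
p=cam('top');im=p['image']
a=cv2.resize(im[215:365,380:500],None,fx=3.2,fy=3.2,interpolation=cv2.INTER_CUBIC)
b=cv2.resize(im[215:345,160:360],None,fx=2,fy=2,interpolation=cv2.INTER_CUBIC)
b=cv2.copyMakeBorder(b,0,a.shape[0]-b.shape[0],0,0,cv2.BORDER_CONSTANT);cv2.imwrite('pics/crop.png',np.hstack([a,b]))
C=cloud(p);hsv=cv2.cvtColor(im,cv2.COLOR_BGR2HSV)
def rect(m,z,name):
    v,u=np.nonzero(m);X=np.array([ray(p,(a,b),z)[:2] for a,b in zip(u,v)],np.float32)
    r=cv2.minAreaRect(X*1000);print(name,np.round(r[0],1),np.round(r[1],1),round(r[2],1),len(u))
for n,(u,v) in {'round':(411,275),'strip':(474,287)}.items():
    m=np.zeros((480,640),bool);m[v-25:v+25,u-22:u+22]=1
    s=C[...,2]
    black=m&(s>.026)&(s<.05); rect(black,.036,n+' block')
    rect(m&(s>.003)&(s<.05),.006,n+' all')
    w=m&(hsv[...,1]<60)&(hsv[...,2]>170); vv,uu=np.nonzero(w); print(n,'white',len(uu),ray(p,(uu.mean(),vv.mean()),.006)[:2].round(4))
m=np.zeros((480,640),bool);m[222:292,258:352]=1
rect(m&(C[...,2]>.004)&(C[...,2]<.012),.008,'holder');rect(m&(C[...,2]>.045),.06,'wing');rect(m&(C[...,2]>.026)&(C[...,2]<.034),.03,'blk')
m[:]=0;m[262:340,160:225]=1
rect(m&(C[...,2]>.014)&(C[...,2]<.03),.022,'tray')
print('table z',np.median(C[300:320,240:290,2]))
E
```

```text
round block [ 505.4 -187.5] [23.3 29.8] 71.1 130
round all [ 508.2 -189.5] [103.9 113.6] 88.4 598
round white 38 [ 0.5174 -0.1931]
strip block [ 477.8 -335.6] [29.9 24.3] 3.2 136
strip all [ 479.4 -339.9] [ 95.4 112.9] 82.9 601
strip white 84 [ 0.4977 -0.3373]
holder [551.4  67.3] [219.6 163. ] 87.6 2064
wing [543.8  64.4] [146.9 182.9] 6.1 114
blk [539.7 101.4] [55.1 92.1] 18.3 331
tray [444.2 325.9] [129.8 111.3] 11.5 419
table z -0.0007279766031861312
```

View pics/crop.png

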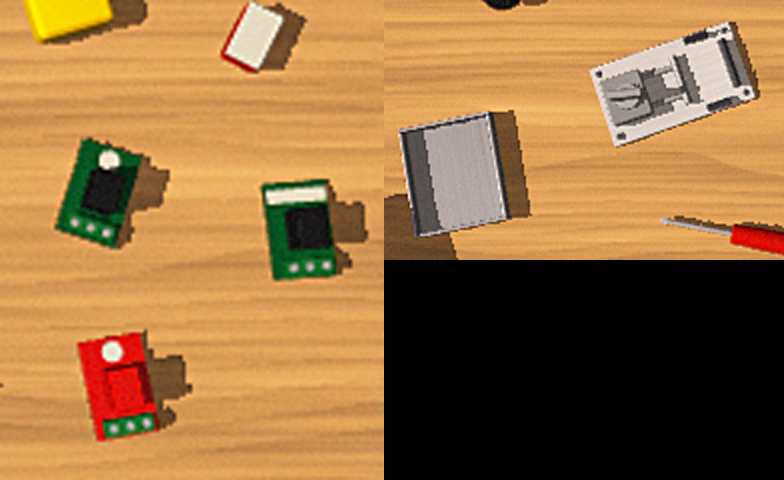

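The crop confirms it: round-tag green module at upper left, strip-tag green at right, red look-alike below. I'm going to the round module, whose block is at (0.505,-0.187) with its x axis at about -19°.

```bash
cat >> h.py <<'E'
def delta(xy,z,yaw):  # yaw (deg) of desired tool x; modulo 180, nearest; prints shift along tool axes (mm) then turn about tool z
    o=bot.get_obs();M=R.from_quat(o['tool_rot']).as_matrix()
    d=M.T@(np.array([xy[0],xy[1],z])-o['eef_pos'])*1000
    y0=np.degrees(np.arctan2(M[1,0],M[0,0]));dy=(yaw-y0+90)%180-90
    print('t %.2f shift'%o['clock'],d.round(1),'turn z %.3f'%(-np.radians(dy)),'yaw %.1f'%y0,'tilt',np.degrees(M[:2,2]).round(2),'eef',np.round(o['eef_pos'],4),'j',np.round(o['joint_pos'],2))
E
python3 -m creep '[[[-38,-40,2],[0,0,0]],[[-38,-40,2],[0,0,0]],[[-38,-40,2],[0,0,0]],[[-38,-40,2],[0,0,0]],[[-38,-40,2],[0,0,0]],[[-38,-40,2],[0,0,0]],[[-38,-40,2],[0,0,0]],[[-38,-40,2],[0,0,0]],[[-38,-40,2],[0,0,0]],[[-38,-40,2],[0,0,0]],[[-38,-40,2],[0,0,0]],[[-38,-40,2],[0,0,0]]]'
python3 -c "
from h import *
delta((.505,-.187),.2,161)"
```

```text
clock: 1.9
eef_pos: [0.4475, -0.0957, 0.2075]
tool_rot: [0.125, 0.992, 0.0, 0.0]
ft_force: [2.3, 0.2, 0.7]
grip_width: 0.0855
grasp_force: 0.0
t 1.90 shift [-78.4 -74.2   7.5] turn z 0.080 yaw 165.6 tilt [0.05 0.01] eef [ 0.4475 -0.0957  0.2075] j [-0.21  0.17 -0.15  1.25  0.    0.04]
```

```bash
python3 -m creep '[[[-39,-37,5],[0,0,0]],[[-39,-37,3],[0,0,0.08]],[[0,0,0],[0,0,0]],[[0,0,0],[0,0,0]]]' | tail -0
cat >> h.py <<'E'
def module(p,xy):  # block top + tag in a wrist picture, world estimates
    C=cloud(p);s=C[...,2];near=(np.hypot(C[...,0]-xy[0],C[...,1]-xy[1])<.05)&(p['z_map']>0)
    m=(near&(s>.028)&(s<.045)).astype(np.uint8)
    n,l,st,_=cv2.connectedComponentsWithStats(m);k=1+np.argmax(st[1:,4]);v,u=np.nonzero(l==k)
    print('top z',np.median(s[v,u]))
    X=np.array([ray(p,(a,b),np.median(s[v,u]))[:2] for a,b in zip(u,v)],np.float32)*1000
    r=cv2.minAreaRect(X);print('block',np.round(r[0],1),np.round(r[1],1),round(r[2],1),len(u))
    m=near&(s>.003)&(s<.0105);X=(C[m][:,:2]*1000).astype(np.float32);r=cv2.minAreaRect(X);print('board',np.round(r[0],1),np.round(r[1],1),round(r[2],1),len(X))
E
python3 -c "
from h import *
delta((.505,-.187),.018,161)
p=cam('wrist');cv2.imwrite('pics/w1.png',p['image']);module(p,(.505,-.187))"
```

```text
t 2.40 shift [ -2.7  -1.8 180.8] turn z 0.001 yaw 161.0 tilt [-0.08  0.05] eef [ 0.5033 -0.1846  0.1988] j [-0.35  0.33  0.04  1.28  0.   -0.02]
top z 0.03451560400999176
block [ 505.1 -187.1] [21.3 30.9] 70.3 746
board [ 506.  -187.6] [45.9 71.4] 70.9 1778Exception ignored on flushing sys.stdout:
BrokenPipeError: [Errno 32] Broken pipe
```

View pics/w1.png

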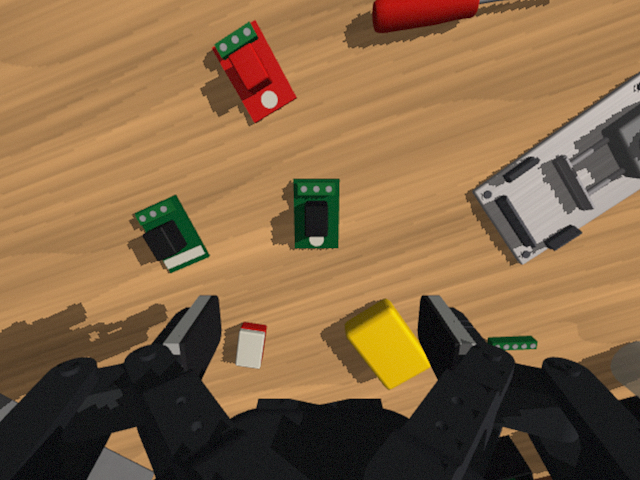

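The wrist view shows the round module at (316,213), square to the tool, and the estimates agree. Descending and gripping.

```bash
python3 -m creep '[[[-2,-2,30],[0,0,0]],[[0,0,45],[0,0,0]],[[0,0,45],[0,0,0]],[[0,0,30],[0,0,0]],[[0,0,20],[0,0,0]],[[0,0,11],[0,0,0]],[[0,0,0],[0,0,0]]]' 55; python3 -m creep '[[[0,0,0],[0,0,0]],[[0,0,0],[0,0,0]],[[0,0,0],[0,0,0]],[[0,0,0],[0,0,0]],[[0,0,0],[0,0,0]],[[0,0,0],[0,0,0]]]' 0
python3 -c "
from h import *
delta((.505,-.187),.018,161)"
```

```text
clock: 3.32
eef_pos: [0.5047, -0.1865, 0.0184]
tool_rot: [0.164, 0.986, 0.0, -0.0]
ft_force: [0.0, 1.1, -0.2]
grip_width: 0.0549
grasp_force: 0.0
clock: 4.08
eef_pos: [0.5062, -0.1877, 0.0197]
tool_rot: [0.165, 0.986, -0.0, 0.001]
ft_force: [-1.0, -0.1, 5.6]
grip_width: 0.0203
grasp_force: 62.1
t 4.08 shift [1.4 0.3 1.7] turn z 0.001 yaw 161.0 tilt [ 0.15 -0.04] eef [ 0.5062 -0.1877  0.0197] j [-0.36  0.5  -0.21  0.86  0.   -0.02]
```

```bash
python3 -m creep '[[[0,0,-20],[0,0,0]],[[0,0,-50],[0,0,0]],[[0,0,-50],[0,0,0]],[[0,20,-30],[0,0,0]],[[2,50,0],[0,0,0]],[[2,50,0],[0,0,0]],[[2,50,0],[0,0,0]],[[0,47,0],[0,0,-0.165]],[[0,0,0],[0,0,-0.165]],[[0,0,0],[0,0,-0.165]],[[0,0,0],[0,0,-0.165]],[[0,0,0],[0,0,0]]]'
python3 - <<'E'
from h import *
delta((.573,.028),.17,199)
p=cam('wrist');cv2.imwrite('pics/w2.png',p['image'])
C=cloud(p);s=C[...,2]
import itertools
print(np.histogram(s[(p['z_map']>0)&(np.hypot(C[...,0]-.56,C[...,1]-.06)<.12)],bins=np.arange(-.002,.08,.004)))
for n in ['holder','jaw_face','thumbscrew_grip']:
    for r in vision.place_of(p,n)[:2]: print(n,np.round(r['position']),round(r['score'],2),ray(p,r['position'],{'jaw_face':.012,'thumbscrew_grip':.054}.get(n,0)).round(4))
E
```

```text
clock: 5.58
eef_pos: [0.5698, 0.0198, 0.1681]
tool_rot: [-0.163, 0.987, 0.0, -0.0]
ft_force: [0.2, 0.2, -0.0]
grip_width: 0.0205
grasp_force: 61.2
t 5.58 shift [-5.7  6.7 -1.9] turn z -0.004 yaw -161.2 tilt [-0.02 -0.  ] eef [0.5698 0.0198 0.1681] j [ 0.03  0.41  0.08  1.24 -0.   -0.29]
(array([18643,  2133,  8195,   604,   681,   726,   149,  2286,   139,
         316,    45,    51,    60,    55,    63,    91,   598,     8,
           0,     0]), array([-0.002,  0.002,  0.006,  0.01 ,  0.014,  0.018,  0.022,  0.026,
        0.03 ,  0.034,  0.038,  0.042,  0.046,  0.05 ,  0.054,  0.058,
        0.062,  0.066,  0.07 ,  0.074,  0.078]))
holder [325. 216.] 0.92 [0.5682 0.0256 0.    ]
jaw_face [358. 222.] 0.94 [0.5607 0.0539 0.012 ]
thumbscrew_grip [453. 228.] 0.74 [0.533  0.1183 0.054 ]
thumbscrew_grip [326. 214.] 0.4 [0.5542 0.0202 0.054 ]
```

View pics/w2.png

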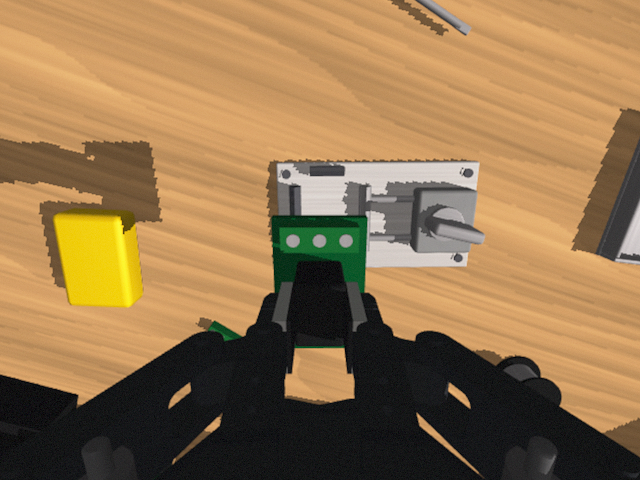

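The view shows the nest partly behind the held module, with the screw wing at (450,228). Next I'll fit the plate rectangle and the lip and jaw from depth.

```bash
python3 - <<'E'
from h import *
o=bot.get_obs();p=cam('wrist');C=cloud(p);s=C[...,2];ok=p['z_map']>0
near=ok&(np.abs(C[...,0]-.55)<.13)&(np.abs(C[...,1]-.07)<.14)
m=(near&(s>.0045)&(s<.07)).astype(np.uint8);m=cv2.morphologyEx(m,cv2.MORPH_OPEN,np.ones((3,3)))
n,l,st,_=cv2.connectedComponentsWithStats(m)
k=l[200,395] or 1+np.argmax(st[1:,4]);X=C[l==k]
pl=X[(X[:,2]<.011)]
r=cv2.minAreaRect((pl[:,:2]*1000).astype(np.float32));print('plate',np.round(r[0],1),np.round(r[1],1),round(r[2],1),len(pl))
a=r[2] if r[2]<45 else r[2]-90
a=np.radians(a);ex=np.array([np.cos(a),np.sin(a)]);ey=np.array([-ex[1],ex[0]])
c=np.array(r[0])/1000;org=c-.045*ey;print('origin',org.round(4),'angle',np.degrees(a))
L=np.c_[(X[:,:2]-org)@ex,(X[:,:2]-org)@ey,X[:,2]]*1000
def show(n,q): print(n,len(q),'min',np.percentile(q,2,axis=0).round(1),'max',np.percentile(q,98,axis=0).round(1))
show('lip',L[(L[:,1]<-18)&(L[:,2]>13)&(abs(L[:,0])<40)])
show('jaw',L[(L[:,1]>20)&(L[:,1]<45)&(L[:,2]>13)&(abs(L[:,0])<40)])
show('stop-',L[(L[:,0]<-33)&(L[:,1]<45)&(L[:,2]>13)])
show('blk',L[(L[:,1]>60)&(L[:,2]>26)&(L[:,2]<33)])
w=L[(L[:,1]>60)&(L[:,2]>60)&(L[:,2]<70)];show('wing',w);rr=cv2.minAreaRect(w[:,:2].astype(np.float32));print('wing(holder frame)',rr)
# held module
T=np.linalg.inv(np.r_[np.c_[R.from_quat(o['tool_rot']).as_matrix(),o['eef_pos']],[[0,0,0,1]]])
g=cv2.cvtColor(p['image'],cv2.COLOR_BGR2HSV);gm=ok&(g[...,0]>45)&(g[...,0]<80)&(g[...,1]>120)&(s>.09)
G=(C[gm]@T[:3,:3].T+T[:3,3])*1000;show('held (tool)',G)
delta(org+.001*ey,.025+.06,np.degrees(a))
E
```

```text
plate [551.9  68.9] [ 99.8 179.4] 19.1 10272
origin [0.5666 0.0264] angle 19.07038116455078
lip 321 min [-29.7 -33.   13.3] max [ -5.3 -23.3  21.3]
jaw 509 min [-29.8  29.1  13.2] max [26.5 44.  21.3]
stop- 352 min [-47.  -14.5  13.6] max [-38.8  14.7  21.7]
blk 2359 min [-27.2  77.8  26.5] max [ 26.3 125.1  30.1]
wing 668 min [-7.6 80.9 60.9] max [  7.  117.8  65.6]
wing(holder frame) ((-0.15586231648921967, 99.44990539550781), (39.42361831665039, 10.160078048706055), 76.42155456542969)
held (tool) 5045 min [-11.4 -22.2 -46.4] max [35.5 22.4 16.5]
t 5.83 shift [ 1.   8.4 83.3] turn z -0.005 yaw -161.2 tilt [-0.  0.] eef [0.5699 0.0197 0.1683] j [ 0.03  0.41  0.08  1.24  0.   -0.29]
```

Everything fits well: origin (0.5666,0.0264), angle 19.1°, screw at -1.33 rad. Lowering in at holder y≈+2 mm.

```bash
python3 -m creep '[[[1,9.4,20],[0,0,-0.005]],[[0,0,45],[0,0,0]],[[0,0,30],[0,0,0]],[[0,0,15],[0,0,0]],[[0,0,0],[0,0,0]]]'; python3 -m creep '[[[0,0,10],[0,0,0]],[[0,0,8],[0,0,0]],[[0,0,6],[0,0,0]],[[0,0,5],[0,0,0]],[[0,0,0],[0,0,0]]]'
python3 -c "
from h import *
delta((.5659,.0283),.0255,19.1)"
```

```text
clock: 6.45
eef_pos: [0.5653, 0.0283, 0.0575]
tool_rot: [-0.166, 0.986, 0.0, -0.001]
ft_force: [0.4, 0.4, 0.6]
grip_width: 0.0203
grasp_force: 61.2
clock: 7.08
eef_pos: [0.5656, 0.0284, 0.0288]
tool_rot: [-0.166, 0.986, 0.0, -0.0]
ft_force: [0.2, -0.1, -1.0]
grip_width: 0.0207
grasp_force: 61.2
t 7.08 shift [-0.3 -0.2  3.3] turn z 0.001 yaw -160.9 tilt [-0.05 -0.  ] eef [0.5656 0.0284 0.0288] j [ 0.05  0.53 -0.12  0.92  0.   -0.28]
```

```bash
python3 -m creep '[[[0,0,1.5],[0,0,0]],[[0,0,1.5],[0,0,0]],[[0,0,0],[0,0,0]]]'; python3 -m creep '[[[0,0,0],[0,0,0]],[[0,0,0],[0,0,0]],[[0,0,0],[0,0,0]]]' 36;python3 -m creep '[[[0,0,-10],[0,0,0]],[[0,0,-20],[0,0,0]],[[0,0,-40],[0,0,0]],[[0,0,-50],[0,0,0]],[[0,0,-20],[0,0,0]],[[0,0,0],[0,0,0]]]'
python3 - <<'E'
from h import *
p=cam('wrist');C=cloud(p);X=C[(p['z_map']>0)].reshape(-1,3)
org=np.array([.5666,.0264]);a=np.radians(19.07);ex=np.array([np.cos(a),np.sin(a)]);ey=np.array([-ex[1],ex[0]])
L=np.c_[(X[:,:2]-org)@ex,(X[:,:2]-org)@ey,X[:,2]]*1000
for n,q in {'board':L[(abs(L[:,0])<36.5)&(abs(L[:,1])<28)&(L[:,2]>12)&(L[:,2]<17)],'top':L[(abs(L[:,0])<20)&(abs(L[:,1])<20)&(L[:,2]>38)&(L[:,2]<50)]}.items():
    A=np.c_[q[:,:2],np.ones(len(q))];print(n,len(q),np.percentile(q,2,axis=0).round(1),np.percentile(q,98,axis=0).round(1),'slope/z',np.linalg.lstsq(A,q[:,2],rcond=None)[0].round(3))
delta((.478,-.336),.16,183)
E
```

```text
clock: 7.45
eef_pos: [0.5662, 0.0284, 0.0277]
tool_rot: [-0.166, 0.986, -0.0, 0.001]
ft_force: [-2.8, 0.1, 7.0]
grip_width: 0.0202
grasp_force: 62.2
clock: 7.82
eef_pos: [0.5659, 0.0284, 0.0261]
tool_rot: [-0.166, 0.986, 0.0, -0.0]
ft_force: [0.9, -0.8, 0.6]
grip_width: 0.0357
grasp_force: 0.0
clock: 8.57
eef_pos: [0.5676, 0.0284, 0.169]
tool_rot: [-0.166, 0.986, -0.0, 0.003]
ft_force: [-0.0, -0.7, 0.2]
grip_width: 0.0364
grasp_force: 0.0
board 2069 [-34.7 -25.2  12. ] [35.3 24.9 16.5] slope/z [-2.0000e-03 -2.0000e-02  1.3197e+01]
top 955 [-14.2  -8.2  40.1] [14.6 13.1 43.8] slope/z [ 2.1000e-02 -1.0000e-03  4.2392e+01]
t 8.62 shift [ 203.  -315.2    6.9] turn z 0.282 yaw -160.9 tilt [0.11 0.  ] eef [0.5664 0.0284 0.1671] j [ 0.05  0.4   0.07  1.23 -0.   -0.28]
```

The round module lies flat in the nest. On to the strip module.

```bash
python3 -m creep '[[[29,-45,0],[0,0,0]],[[29,-45,0],[0,0,0]],[[29,-45,0],[0,0,0]],[[29,-45,0],[0,0,0]],[[29,-45,0],[0,0,0]],[[29,-45,0],[0,0,0]],[[29,-45,0],[0,0,0.141]],[[0,0,0],[0,0,0.141]],[[0,0,0],[0,0,0]],[[0,0,0],[0,0,0]]]' 55
python3 -c "
from h import *
p=cam('wrist');module(p,(.478,-.336));delta((.478,-.336),.018,183)"
```

```text
clock: 9.88
eef_pos: [0.4771, -0.3349, 0.1652]
tool_rot: [-0.027, 1.0, 0.001, -0.001]
ft_force: [0.1, 0.7, -0.4]
grip_width: 0.0553
grasp_force: 0.0
top z 0.034444908712476185
block [ 477.3 -336.8] [30.3 21.7] 3.6 932
board [ 478.1 -336.8] [72.4 45.8] 4.3 2171
t 9.93 shift [ -0.7  -1.4 147.5] turn z 0.003 yaw -176.8 tilt [-0.07  0.05] eef [ 0.4774 -0.3348  0.1656] j [-0.61  0.44  0.12  1.25  0.   -0.67]
```

```bash
python3 -m creep '[[[0,-2,30],[0,0,-0.014]],[[0,0,45],[0,0,0]],[[0,0,40],[0,0,0]],[[0,0,20],[0,0,0]],[[0,0,12],[0,0,0]],[[0,0,0],[0,0,0]]]'; python3 -m creep '[[[0,0,0],[0,0,0]],[[0,0,0],[0,0,0]],[[0,0,0],[0,0,0]],[[0,0,0],[0,0,0]],[[0,0,0],[0,0,0]],[[0,0,0],[0,0,0]]]' 0
python3 -m creep '[[[0,0,-20],[0,0,0]],[[0,0,-50],[0,0,0]],[[0,0,-50],[0,0,0]],[[0,0,-40],[0,0,0]],[[0,0,0],[0,0,0]]]'
python3 -c "
from h import *
delta((.4442,.3259),.17,11.5)"
```

```text
clock: 10.68
eef_pos: [0.4775, -0.337, 0.0188]
tool_rot: [-0.034, 0.999, 0.0, -0.001]
ft_force: [-0.1, 0.3, 1.0]
grip_width: 0.0548
grasp_force: 0.0
clock: 11.42
eef_pos: [0.4786, -0.3385, 0.0209]
tool_rot: [-0.033, 0.999, -0.001, 0.001]
ft_force: [-0.5, 0.8, 5.1]
grip_width: 0.0204
grasp_force: 62.5
clock: 12.05
eef_pos: [0.4796, -0.3393, 0.1836]
tool_rot: [-0.033, 0.999, -0.003, 0.003]
ft_force: [-0.6, 0.0, -1.5]
grip_width: 0.0204
grasp_force: 61.8
t 12.05 shift [ -8.5 666.1  10.1] turn z -0.135 yaw -176.2 tilt [ 0.4  -0.28] eef [ 0.4796 -0.3393  0.1836] j [-0.62  0.43  0.15  1.28 -0.   -0.68]
```

```bash
python3 -m creep '[[[0,50,0],[0,0,0]],[[0,55,0],[0,0,0]],[[0,55,0],[0,0,0]],[[0,55,0],[0,0,0]],[[0,55,0],[0,0,0]],[[0,55,0],[0,0,0]],[[0,55,0],[0,0,0]],[[0,55,0],[0,0,0]],[[0,55,0],[0,0,0]],[[-4,55,0],[0,0,0]],[[-4,55,0],[0,0,0]],[[0,50,0],[0,0,0]]]'; python3 -m creep '[[[0,14,0],[0,0,-0.135]],[[0,0,0],[0,0,0]],[[0,0,0],[0,0,0]]]'
python3 - <<'E'
from h import *
p=cam('wrist');C=cloud(p);s=C[...,2];m=(p['z_map']>0)&(s>.012)&(s<.03)&(np.hypot(C[...,0]-.444,C[...,1]-.326)<.1)
r=cv2.minAreaRect((C[m][:,:2]*1000).astype(np.float32));print('tray',r,m.sum())
delta((.4442,.3259),.022,11.5)
E
```

```text
clock: 13.55
eef_pos: [0.4417, 0.3127, 0.1776]
tool_rot: [-0.033, 0.999, -0.001, -0.001]
ft_force: [0.8, -0.5, -0.1]
grip_width: 0.0204
grasp_force: 61.7
clock: 13.92
eef_pos: [0.4412, 0.3242, 0.1784]
tool_rot: [-0.099, 0.995, -0.001, -0.001]
ft_force: [1.2, -1.0, -0.1]
grip_width: 0.0205
grasp_force: 61.8
tray ((443.797607421875, 328.15936279296875), (130.15234375, 110.33766174316406), 11.558103561401367) 2245
t 13.97 shift [ -3.3   1.4 156.7] turn z -0.002 yaw -168.6 tilt [-0.07 -0.07] eef [0.4414 0.324  0.1787] j [ 0.63  0.36  0.04  1.24 -0.    0.43]
```

```bash
python3 -m creep '[[[-3,3,30],[0,0,0]],[[0,0,50],[0,0,0]],[[0,0,40],[0,0,0]],[[0,0,20],[0,0,0]],[[0,0,10],[0,0,0]],[[0,0,4],[0,0,0]],[[0,0,2],[0,0,0]],[[0,0,0],[0,0,0]]]'; python3 -m creep '[[[0,0,0],[0,0,0]],[[0,0,0],[0,0,0]],[[0,0,0],[0,0,0]]]' 40;python3 -m creep '[[[0,0,-20],[0,0,0]],[[0,0,-50],[0,0,0]],[[0,0,-50],[0,0,0]],[[0,0,-30],[0,0,0]],[[0,0,0],[0,0,0]],[[0,0,0],[0,0,0]]]'
python3 - <<'E'
from h import *
p=cam('wrist');C=cloud(p);X=C[(p['z_map']>0)].reshape(-1,3)
org=np.array([.444,.3275]);a=np.radians(11.5);ex=np.array([np.cos(a),np.sin(a)]);ey=np.array([-ex[1],ex[0]])
L=np.c_[(X[:,:2]-org)@ex,(X[:,:2]-org)@ey,X[:,2]]*1000
q=L[(abs(L[:,0])<45)&(abs(L[:,1])<35)&(L[:,2]>7)&(L[:,2]<13)]
A=np.c_[q[:,:2],np.ones(len(q))];print(len(q),np.percentile(q,2,axis=0).round(1),np.percentile(q,98,axis=0).round(1),np.linalg.lstsq(A,q[:,2],rcond=None)[0].round(3))
h=np.array([.5666,.0264]);a=np.radians(19.07);s=h+.1*np.array([-np.sin(a),np.cos(a)]);print('screw',s)
delta(s,.15,19.07+76.4)
E
```

```text
clock: 14.98
eef_pos: [0.4448, 0.329, 0.0249]
tool_rot: [-0.1, 0.995, 0.0, 0.001]
ft_force: [-1.7, -2.7, 4.1]
grip_width: 0.0203
grasp_force: 62.4
clock: 15.35
eef_pos: [0.4441, 0.329, 0.0234]
tool_rot: [-0.1, 0.995, 0.0, 0.0]
ft_force: [-0.0, -0.5, -0.5]
grip_width: 0.04
grasp_force: 0.0
clock: 16.1
eef_pos: [0.4434, 0.3285, 0.1721]
tool_rot: [-0.1, 0.995, -0.0, -0.001]
ft_force: [-0.9, 0.5, 0.0]
grip_width: 0.0399
grasp_force: 0.0
2134 [-34.9 -20.4   7.4] [36.2 24.7 10.9] [ 1.000e-02 -2.000e-03  8.875e+00]
screw [0.53392769 0.12091201]
t 16.15 shift [ -47.6 -221.2   21.7] turn z -1.465 yaw -168.5 tilt [-0.14 -0.1 ] eef [0.4431 0.3282 0.1716] j [0.64 0.38 0.04 1.23 0.   0.44]
```

Strip module is flat in the tray. Now the screw.

```bash
python3 -m creep '[[[-10,-45,0],[0,0,0]],[[-10,-45,0],[0,0,0]],[[-10,-45,0],[0,0,0]],[[-10,-45,0],[0,0,0]],[[-7,-41,0],[0,0,0]],[[0,0,0],[0,0,-0.183]],[[0,0,0],[0,0,-0.183]],[[0,0,0],[0,0,-0.183]],[[0,0,0],[0,0,-0.183]],[[0,0,0],[0,0,-0.183]],[[0,0,0],[0,0,-0.183]],[[0,0,0],[0,0,-0.183]]]'; python3 -m creep '[[[0,0,0],[0,0,-0.183]],[[0,0,0],[0,0,0]],[[0,0,0],[0,0,0]]]'
python3 - <<'E'
from h import *
p=cam('wrist');C=cloud(p);s=C[...,2];m=(p['z_map']>0)&(s>.058)&(s<.07)&(np.hypot(C[...,0]-.534,C[...,1]-.121)<.03)
print(m.sum())
r=cv2.minAreaRect((C[m][:,:2]*1000).astype(np.float32));print('wing',r,'mean',C[m].mean(0))
delta((.534,.1207),.041,19.07+76.4)
E
```

```text
clock: 17.65
eef_pos: [0.533, 0.1214, 0.1711]
tool_rot: [-0.677, 0.736, 0.001, -0.002]
ft_force: [-0.5, -0.2, -0.1]
grip_width: 0.0401
grasp_force: 0.0
clock: 18.02
eef_pos: [0.5337, 0.1216, 0.1722]
tool_rot: [0.739, -0.674, -0.001, 0.001]
ft_force: [-0.2, -0.0, 0.4]
grip_width: 0.04
grasp_force: 0.0
628
wing ((534.39404296875, 120.2235107421875), (9.435809135437012, 39.43577194213867), 5.462705612182617) mean [0.53438233 0.11902803 0.06397573]
t 18.07 shift [  0.9  -0.3 131.5] turn z -0.003 yaw -84.7 tilt [-0.08 -0.02] eef [0.5338 0.1216 0.1725] j [ 0.22  0.37  0.02  1.23  0.   -1.44]
```

```bash
python3 -m creep '[[[1,-0.5,30],[0,0,0]],[[0,0,45],[0,0,0]],[[0,0,30],[0,0,0]],[[0,0,15],[0,0,0]],[[0,0,11],[0,0,0]],[[0,0,0],[0,0,0]]]'; python3 -m creep '[[[0,0,0],[0,0,0]],[[0,0,0],[0,0,0]],[[0,0,0],[0,0,0]],[[0,0,0],[0,0,0]],[[0,0,0],[0,0,0]],[[0,0,0],[0,0,0]]]' 0
python3 -c "
from h import *
delta((.534,.1207),.041,19.07)
print(bot.get_obs()['ft_torque'])"
```

```text
clock: 18.82
eef_pos: [0.5349, 0.1207, 0.0423]
tool_rot: [0.74, -0.673, -0.0, 0.0]
ft_force: [-1.4, 0.1, 0.1]
grip_width: 0.0398
grasp_force: 0.0
clock: 19.58
eef_pos: [0.5338, 0.1208, 0.0436]
tool_rot: [0.74, -0.673, -0.001, 0.0]
ft_force: [-5.7, 0.2, 5.5]
grip_width: 0.0089
grasp_force: 60.4
t 19.57 shift [ 0.1 -0.2  2.6] turn z 1.333 yaw -84.6 tilt [-0.06  0.02] eef [0.5338 0.1208 0.0436] j [ 0.22  0.48 -0.16  0.93  0.   -1.44]
[-0.08696382  0.99214005 -0.02520574]
```

```bash
python3 -m creep '[[[0,0,0],[0,0,0.17]],[[0,0,0],[0,0,0.17]],[[0,0,0],[0,0,0.17]],[[0,0,0],[0,0,0.17]],[[0,0,0],[0,0,0.17]],[[0,0,0],[0,0,0.17]],[[0,0,0],[0,0,0.17]],[[0,0,0],[0,0,0]]]'
cat > s.py <<'E'
from h import *
delta((.534,.1207),.041,19.07);o=bot.get_obs();print(np.round(o['ft_torque'],3),np.round(o['ft_force'],1),o['grasp_force'])
E
python3 s.py
python3 -m creep '[[[0,0,0],[0,0,0.05]],[[0,0,0],[0,0,0.05]],[[0,0,0],[0,0,0]]]'>/dev/null; python3 s.py
python3 -m creep '[[[0,0,0],[0,0,0.03]],[[0,0,0],[0,0,0]]]' >/dev/null; python3 s.py
```

```text
clock: 20.58
eef_pos: [0.5342, 0.1206, 0.0436]
tool_rot: [-0.235, 0.972, -0.0, -0.0]
ft_force: [-3.7, -1.5, 5.3]
grip_width: 0.0091
grasp_force: 60.3
t 20.57 shift [0.1 0.2 2.6] turn z 0.141 yaw -152.8 tilt [-0.02 -0.01] eef [0.5342 0.1206 0.0436] j [ 0.22  0.49 -0.16  0.93 -0.   -0.25]
[-0.231  0.796 -0.051] [-3.7 -1.5  5.3] 60.29559373855591
t 20.95 shift [0.2 0.3 2.6] turn z 0.042 yaw -158.5 tilt [-0.02 -0.02] eef [0.5342 0.1205 0.0436] j [ 0.22  0.49 -0.16  0.93 -0.   -0.15]
[-0.219  0.803 -0.017] [-3.6 -0.8  5.1] 60.2975857257843
t 21.20 shift [0.1 0.2 2.6] turn z 0.012 yaw -160.2 tilt [-0.03 -0.02] eef [0.5342 0.1205 0.0436] j [ 0.22  0.49 -0.16  0.93 -0.   -0.12]
[-0.163  0.78   0.027] [-3.4 -0.7  5.3] 60.29790759086609
```

```bash
for i in 1 ; do python3 -m creep '[[[0,0,0],[0,0,0.03]],[[0,0,0],[0,0,0]]]' >/dev/null; python3 s.py
python3 -m creep '[[[0,0,0],[0,0,0.03]],[[0,0,0],[0,0,0]]]' >/dev/null; python3 s.py
python3 -m creep '[[[0,0,0],[0,0,0.03]],[[0,0,0],[0,0,0]]]' >/dev/null; python3 s.py; done
```

```text
t 21.45 shift [0.1 0.2 2.6] turn z -0.016 yaw -161.8 tilt [-0.02 -0.04] eef [0.5342 0.1205 0.0436] j [ 0.22  0.49 -0.16  0.93 -0.   -0.09]
[-0.313  0.83   0.638] [-3.7 -1.4  5.7] 60.97404956817627
t 21.70 shift [0.2 0.2 2.6] turn z -0.044 yaw -163.5 tilt [-0.01 -0.05] eef [0.5342 0.1206 0.0436] j [ 0.22  0.49 -0.16  0.93 -0.   -0.07]
[-0.456  0.789  1.268] [-4.2 -1.8  6.4] 69.15049979346804
t 21.95 shift [0.2 0.2 2.7] turn z -0.073 yaw -165.1 tilt [-0.01 -0.06] eef [0.5342 0.1206 0.0437] j [ 0.22  0.48 -0.16  0.93 -0.   -0.04]
[-0.488  0.761  1.716] [-3.6 -2.1  5.9] 81.98944486677647
```

The screw seated at yaw ≈ -160.3° and the torque rose to 1.7 N m. Backing off to yaw ≈ -70.4°.

```bash
python3 -m creep '[[[0,0,0],[0,0,-0.18]],[[0,0,0],[0,0,-0.18]],[[0,0,0],[0,0,-0.18]],[[0,0,0],[0,0,-0.18]],[[0,0,0],[0,0,-0.18]],[[0,0,0],[0,0,-0.18]],[[0,0,0],[0,0,-0.18]],[[0,0,0],[0,0,-0.18]],[[0,0,0],[0,0,-0.18]],[[0,0,0],[0,0,-0.03]],[[0,0,0],[0,0,0]],[[0,0,0],[0,0,0]]]'>/dev/null
python3 s.py
python3 - <<'E'
from h import *
p=cam('wrist');cv2.imwrite('pics/w3.png',p['image']);C=cloud(p);X=C[(p['z_map']>0)].reshape(-1,3)
org=np.array([.5666,.0264]);a=np.radians(19.07);ex=np.array([np.cos(a),np.sin(a)]);ey=np.array([-ex[1],ex[0]])
L=np.c_[(X[:,:2]-org)@ex,(X[:,:2]-org)@ey,X[:,2]]*1000
j=L[(L[:,1]>20)&(L[:,1]<45)&(L[:,2]>17)&(L[:,2]<25)&(abs(L[:,0])<29)]
b=L[(abs(L[:,0])<36)&(abs(L[:,1])<28)&(L[:,2]>12)&(L[:,2]<16)]
for q in(j,b):print(len(q),q.size and (np.percentile(q,2,axis=0).round(1),np.percentile(q,98,axis=0).round(1)))
E
```

```text
t 23.45 shift [ 0.2 -0.2  2.6] turn z -1.569 yaw -70.8 tilt [-0.07  0.02] eef [0.5338 0.1208 0.0436] j [ 0.22  0.48 -0.16  0.93  0.   -1.68]
[-0.11  1.01  0.04] [-4.3 -0.5  6.3] 60.419878363609314
1653 (array([-27.9,  31.6,  17.1]), array([27.9, 37.6, 21.8]))
8467 (array([-29.5, -25.1,  12.1]), array([35.2, 22.4, 15.6]))
```

View pics/w3.png

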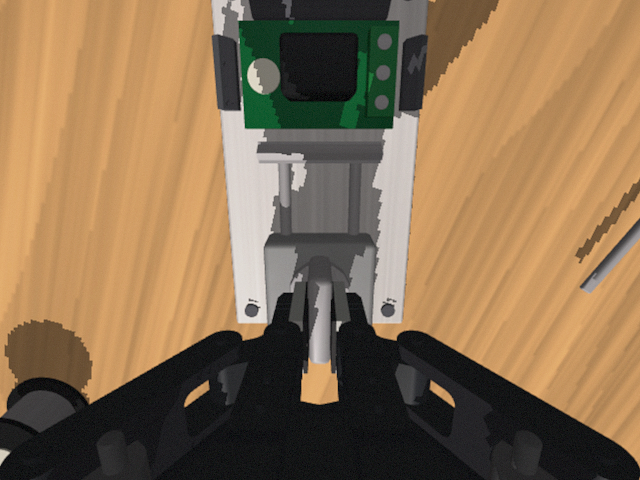

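The view shows the board flat in the nest with the round tag at (263,76), a free gap to the jaw, and the wing still gripped at a quarter turn back. Handing in.

```bash
python3 -c "
from h import *
print(workorder.job_done())"
```

```text
the job is handed in; nothing more can be done
None
```

The job is handed in at about 23.5 s of the 64 s allowed: the round-tag module is flat in the nest, the strip-tag module is flat in the reject tray, and the thumbscrew was seated, backed off about 90° and is still gripped; I did not recheck the bystanders afterwards.

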